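Bring the honey round on the jar carousel

TASK

Turn the jar carousel by pushing with a fingertip against the arms of the handle on its top until the honey jar with the red lid stands squarely behind the orange pointer at the carousel's front. Push only on the handle: do not touch, lift or tip the jars and do not push the tray, and leave the mug and the lemon where they are. Finish with the carousel at rest and the hand clear of it.

Things in the scene. Friction and masses are not known exactly. Their poses are not given: they have to be found in the camera images.
- carousel: Fixed black round foot of the jar carousel, 210 mm across, 16 mm high, on the worktop. Origin on the turning axis at worktop height, z up; its -x axis points along the orange pointer (the front of the carousel). It stands about 0.5 to 0.62 m from the robot with the pointer turned to within 0.6 rad of the robot.
- pointer (a point): Top of the small upright orange tab of the pointer, just outside the tray's rim: 145 mm from the turning axis along the carousel's -x axis, 24 mm above the worktop. The pointer is fixed to the foot and does not turn.
- rotor (a joint): Turn of the carousel's tray, post and handle together about the vertical axis, rad, positive anticlockwise seen from above; limits -7 and 7, starts within 0.75 of 0. It needs about 2 N at 90 mm from the axis to move and some 4 N at 1 rad/s (damped bearing), has no spring and no detents and stops where it is left.
- handle: Four-armed handle on top of the post. Origin on the turning axis at the arms' centre height, 178 mm above the worktop; its level x and y axes run along the arms (one every 90 degrees). Each arm is a 12 mm round steel bar from the hub (44 mm across, top at 196 mm) to a black 22 mm ball centred 118 mm from the axis. Between the arms it is open down to the jar tops, at most 132 mm above the worktop.
- tray: Round light wooden tray that turns with the handle, 262 mm across, floor 26 mm and rim 34 mm above the worktop. Origin on the axis at its underside, 18 mm above the worktop; x and y axes parallel to the handle's arms.
- jar_honey: The honey jar: low glass jar with amber contents and a red lid, 58x62x86 mm, the only red lid on the carousel. It stands loose on the tray, origin at the centre of its underside (26 mm above the worktop), z up; about 83 mm from the turning axis. It rides round with the tray.
- spice_f0: Spice jar with a black cap, 44x44x103 mm. It stands loose on the tray, origin at the centre of its underside (26 mm above the worktop), z up; about 83 mm from the axis.
- spice_f1: Spice jar with a white cap, 40x40x105 mm. It stands loose on the tray, origin at the centre of its underside (26 mm above the worktop), z up; about 83 mm from the axis.
- pepper_pot: Spice jar with a green cap, 46x46x106 mm. It stands loose on the tray, origin at the centre of its underside (26 mm above the worktop), z up; about 83 mm from the axis.
- mug_2: Pale green mug, 81x89x72 mm, loose on the worktop at the back; a bystander. Origin at the centre of its underside.
- lemon: Yellow lemon, 72x57x58 mm, loose on the worktop at the left; a bystander. Origin at the centre of its underside.
There are look-alikes about, which are no part of the job. Leave any blue look-alike of the spice_f0 alone.

How it is judged:
By the outcome, as a careful person would: the job done as asked, in the order asked, and still so for the second after the job is handed in, with the robot touching nothing.
It also fails if it takes over 61 s, if anything falls off the work surface, if the arm or the gripper's body presses on something with over 40 N, if the wrist force passes 120 N, or if a joint passes its speed limit or range.

ROBOT

A 6-joint arm with a two-finger parallel gripper is mounted at the origin on a cart in front of the work surface, level with it; the furniture and walls round the work are solid. World frame = base frame: x ahead of the robot, y to its left, z up, the work surface at z = 0. Lengths are in mm, angles in rad, forces in N, time in s.
With the tool pointing down it reaches from about 300 to 850 mm from the base axis. Payload 5.4 kg.
Tool frame: the origin (TCP) lies midway between the tips of the shut fingers; the grasp point (between the pads) lies 19 mm behind it; z points along the fingers, y is the direction in which the jaws open and shut (so a half turn about z gives the same grasp; the last joint's range is limited). The gripper opens to 85 mm and grips with 20 to 120 N. Pads are 22 mm wide; open, the fingers measure 114 mm over their backs; the gripper's body (76 mm by 85 mm) begins 54 mm behind the grasp point. The pads swing forward as they close: fully open they stand 13 mm farther back than shut.
Start: joints at [1.014, 0.158, 1.597, -0, 1.386, -0.21], TCP at [195.446, 540.747, 203.299] pointing down, gripper open.
Joint ranges: [-2.91, 2.91], [-0.94, 2.29], [0.18, 2.7], [-1.29, 4.43], [0.17, 2.64], [-3, 3]. Speed limits (rad/s): [2.57, 2.57, 3.14, 3.14, 3.14, 3.14].

INTERFACE

Orientations are given as a rotation vector (axis times angle).
In Python, from plant import status, eyes, workorder, trace gives the robot as it stands.
- The arm moves only by the tool play_rows, never from a script. Its arguments are lists of equal length, an entry for each row: "twist": the turn, a rotation vector about the tool's x, y, z in degrees, a list of three; "travel": the shift along the tool's x, y, z in m, a list of three; "hand": the gripper command: -1 is fully open, 1 is shut, values between are in proportion. A call has 1 to 5 rows; each row shifts and turns the pose as measured when the row begins, along the tool's axes as they then stand; what a row does not reach is not made up. A row lasts 1/10 s, in which the tool goes at most 50 mm and 8.59 degrees, less where a joint would pass 70% of its speed; a pose out of reach is approached as far as the arm can. A call with a gripper value outside its range is refused whole. The fingers move at their own pace and stop on an object; "squeeze" is the grip in N (left out, the last holds). Time passes only in rows, so rows that do not move let the fingers close. It gives the time, the measured TCP pose, the force and the opening at its end, in the units of the state.
- status.observe(): the state, without advancing time (a new reading comes with each control period).
- eyes.capture(name): name is "scene" or "top" or "wrist"; returns a dict with "color" (384x512x3 uint8, blue, green, red), "depth" (384x512 float32, mm along the optical axis (not along the pixel's ray), 0 where there is no reading), "fx", "fy", "cx", "cy" (pixels), "pose" (4x4, takes a point from camera to world coordinates); the wrist camera has in their place "tool_from_camera" (4x4, takes a point from camera to tool coordinates, whose origin is the TCP and whose axes are the flange's). Camera axes: x right, y down, z forward; pixel columns grow to the right and rows downward; lengths in mm; the calibration is good to about 2 mm. A picture is of the moment at which its call begins: read the wrist's pose just before it.
- workorder.close_job(): hands the job in, once; it reports no verdict.
Trained networks look in the newest picture that a camera, given by its name, has taken for a name from the list of things; names that differ only in an ending like _2 or _b are one class to them, and where a whole thing is asked for, a point or a joint stands for the part that bears it (a point fixed in the world has none). Each returns a list of dicts, best first, with "confidence" (0 to 1); they miss things now and then, are a little off and sometimes report something else, mostly with a low value. They report only what shows in the picture. A call takes as long as a camera call. They do not tell look-alikes from the thing itself.
- trace(camera, query): "pixels" (384x512 bool, what is visible of it) and "rect" ([left, top, right, bottom] in pixels, round what is visible of it).
The state is a dict: "t": time; "joint_pos": joint angles; "qvel": joint speeds; "joint_torque": joint torques, N m; "eef_pos": TCP position; "orientation": TCP orientation; "force": force on the tool from outside, world axes, zero at the start; "torque": the same for the moment, N m; "finger_gap": finger opening in mm.
Only numpy, scipy, OpenCV 4.12 (cv2) and the standard library are available. Lean on these libraries where they do the work, as an engineer would, in place of code of your own. Each camera call takes 0.05 s, during which the arm holds its last target.

## Working session

There is one attempt and no reset: what is moved stays moved. The work goes in short steps, Python scripts to look and compute and a tool call to move; the robot and the scene stay as the last step left them, time stands still between calls to the robot, and variables do not carry over. Pictures are saved under pics/ and viewed, and the job is handed in when it is done.

Besides the shell and the picture viewer there is one more tool, called after "Emit:" as a command line: name --argument value ..., lists and objects as JSON in quotes. play_rows: Moves the arm, as the interface text tells. Its arguments: {"type":"object","properties":{"twist":{"type":"array","items":{"type":"array","items":{"type":"number"}}},"travel":{"type":"array","items":{"type":"array","items":{"type":"number"}}},"hand":{"type":"array","items":{"type":"number"}},"squeeze":{"type":"number"}},"required":["twist","travel","hand"]}

```bash
ls; mkdir -p pics
python3 - <<'E'
from plant import status, eyes, trace
import cv2, pickle
print(status.observe())
for n in("scene","top"):
    c=eyes.capture(n); cv2.imwrite(f"pics/{n}0.png",c["color"]); pickle.dump(c,open(f"{n}0.pkl","wb"))
    print(n,c["fx"],c["cx"],c["cy"],c["pose"])
E
```

```text
pics
{'t': 0.0, 'joint_pos': array([ 1.01388829e+00,  1.59081876e-01,  1.59821564e+00, -5.86085620e-06,
        1.38612672e+00, -2.10126717e-01]), 'qvel': array([-0.00015439,  0.00124669, -0.00188439, -0.00177923, -0.00020092,
       -0.00130732]), 'joint_torque': array([-1.51582162e-04, -3.96004021e+01, -3.31427479e+01, -3.11507811e-04,
        8.50771816e-03,  4.50331459e-05]), 'eef_pos': array([195.12631797, 540.21753898, 202.3067703 ]), 'orientation': array([-5.41878290e-01, -3.09381529e+00,  2.67084295e-03]), 'force': array([-0.25847112,  0.47405282, -0.04822162]), 'torque': array([0.0033395 , 0.00656559, 0.03623077]), 'finger_gap': 85.6718884182442}
scene 353.75193949626754 255.62635617327618 194.36296612425357 [[ 9.88764983e-01  1.21669825e-01 -8.68346824e-02  6.67140236e+02]
 [ 1.49349926e-01 -7.80040367e-01  6.07644324e-01 -4.46726933e+02]
 [ 6.19742125e-03 -6.13786184e-01 -7.89447980e-01  9.95389965e+02]
 [ 0.00000000e+00  0.00000000e+00  0.00000000e+00  1.00000000e+00]]
top 389.1697519038717 258.6425326895176 201.1541556993528 [[-1.82317127e-02 -9.96111359e-01  8.61960910e-02  5.05608698e+02]
 [-9.99806891e-01  1.87957115e-02  5.73610404e-03  1.73820259e+02]
 [-7.33391525e-03 -8.60748667e-02 -9.96261678e-01  1.29363312e+03]
 [ 0.00000000e+00  0.00000000e+00  0.00000000e+00  1.00000000e+00]]
```

View pics/scene0.png

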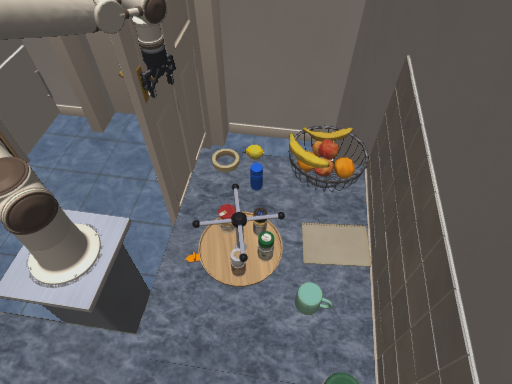

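View pics/top0.png

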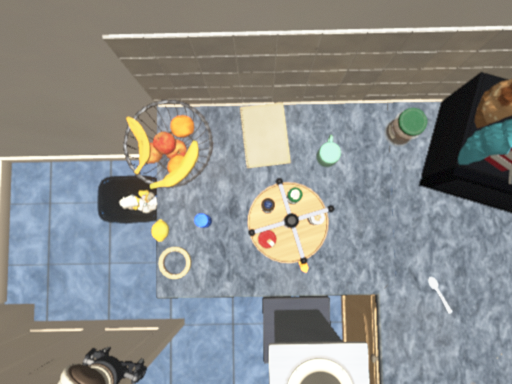

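```bash
cat > h.py <<'E'
import numpy as np, cv2
def ray(c,u,v,z):
    P=c["pose"];d=P[:3,:3]@np.array([(u-c["cx"])/c["fx"],(v-c["cy"])/c["fy"],1]);o=P[:3,3]
    return o+d*(z-o[2])/d[2]
def proj(c,p):
    P=c["pose"];q=P[:3,:3].T@(np.asarray(p,float)-P[:3,3]);return c["fx"]*q[0]/q[2]+c["cx"],c["fy"]*q[1]/q[2]+c["cy"]
def measure(c,verbose=True):
    im=c["color"];hsv=cv2.cvtColor(im,cv2.COLOR_BGR2HSV);H,S,V=[hsv[...,i].astype(int) for i in range(3)]
    h,w=H.shape
    vv,uu=np.mgrid[0:h,0:w]
    P=c["pose"];D=c["depth"]
    X=np.stack([(uu-c["cx"])/c["fx"]*D,(vv-c["cy"])/c["fy"]*D,D],-1)@P[:3,:3].T+P[:3,3]
    near=(np.hypot(X[...,0]-560,X[...,1]-110)<260)&(D>0)
    return X,H,S,V,near
E
python3 - <<'E'
import pickle,cv2,numpy as np
from h import *
for n,box in(("top",(235,165,350,285)),("scene",(175,175,295,295))):
    c=pickle.load(open(n+"0.pkl","rb"));x0,y0,x1,y1=box
    cv2.imwrite(f"pics/{n}0z.png",cv2.resize(c["color"][y0:y1,x0:x1],None,fx=5,fy=5,interpolation=cv2.INTER_CUBIC))
    X,H,S,V,near=measure(c)
    red=near&((H<6)|(H>172))&(S>150)&(V>90)
    org=near&(H>=8)&(H<22)&(S>200)
    for k,m in(("red",red),("org",org)):
        nn,l,st,ce=cv2.connectedComponentsWithStats(m.astype(np.uint8))
        for i in range(1,nn):
            if st[i,4]>5:
                p=X[l==i]; print(n,k,ce[i],st[i],np.median(p,0),p[:,2].max())
c=pickle.load(open("top0.pkl","rb"))
for nm,u,v,z in(("hub",291,221,196),("lid",267,239,112),("ptr",304,268,20)):print(nm,ray(c,u,v,z))
E
```

```text
top red [266.15428571 238.04571429] [259 231  17  17 175] [496.05807527 160.92301961 111.61769821] 117.78245251887711
scene red [227.22 210.46] [218 205  18  13 150] [494.50472586 161.67978511 110.51771436] 114.80690268171293
scene org [192.67088608 257.34177215] [186 252  13  10  79] [404.3985877   36.26669123   7.7787334 ] 26.529875870709702
hub [542.75316304  90.02918549 196.        ]
lid [492.59633966 157.46558632 112.        ]
ptr [396.07293335  38.43662887  20.        ]
```

View pics/top0z.png

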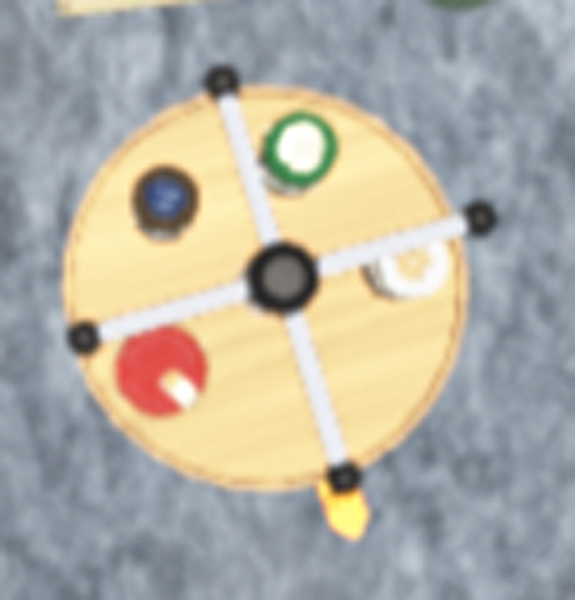

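View pics/scene0z.png

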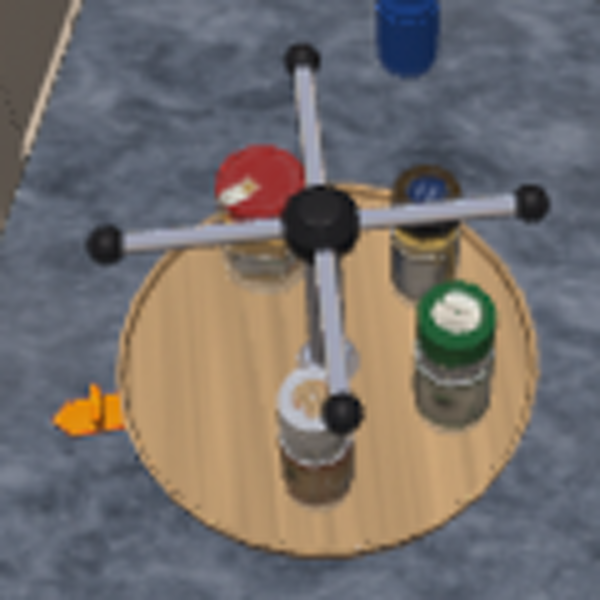

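Run:
```python
import pickle,cv2,numpy as np
from h import *
T=pickle.load(open("top0.pkl","rb"));S=pickle.load(open("scene0.pkl","rb"))
def z(c,b,p,h): return ray(c,(p[0]+.5)/5-.5+b[0],(p[1]+.5)/5-.5+b[1],h)
tb=(235,165);sb=(175,175)
for nm,c,b,balls,hub,lid,extra in(
 ("top",T,tb,[(222,81),(481,217),(85,338),(343,477)],(283,277),(161,371),[("tip",(350,537),16)]),
 ("scene",S,sb,[(302,60),(532,203),(105,243),(342,412)],(320,215),(261,183),[("tabtop",(96,386),24),("tip",(57,420),14)])):
    B=np.array([z(c,b,p,178) for p in balls]);C=B.mean(0)
    print(nm,"C",C,"r",np.hypot(*(B-C)[:,:2].T),"ang",[round(np.degrees(np.arctan2(*(q-C)[1::-1])),1) for q in B])
    print("hub",z(c,b,hub,196)); L=z(c,b,lid,112);d=L-C
    print("lid",L,np.hypot(*d[:2]),np.degrees(np.arctan2(d[1],d[0])))
    for k,p,h in extra:
        q=z(c,b,p,h);d=q-C;print(k,q,np.hypot(*d[:2]),np.degrees(np.arctan2(d[1],d[0])))
# tray circle in top
X,H,Sa,V,near=measure(T)
m=near&(H>10)&(H<25)&(Sa>60)&(V>130)&(X[...,2]<60)
m=m.astype(np.uint8);cn=max(cv2.findContours(m,0,1)[0],key=cv2.contourArea)
W=np.array([ray(T,*p[0],34)[:2] for p in cv2.convexHull(cn)],np.float32);print(cv2.minEnclosingCircle(W))
# lid by depth
for c in(T,S):
    X,H,Sa,V,near=measure(c)
    red=near&((H<6)|(H>172))&(Sa>120)&(V>80)&(X[...,2]>100)
    print(red.sum(),X[red].mean(0),(X[red].min(0)+X[red].max(0))/2)
```

```text
top C [546.04271413  88.20380762 178.        ] r [118.4480115  119.11391582 118.36126522 118.1266716 ] ang [np.float64(15.8), np.float64(-74.2), np.float64(106.0), np.float64(-164.6)]
hub [545.5575084   89.39463785 196.        ]
lid [493.20877939 158.05772081 112.        ] 87.58421003720069 127.10200102637097
tip [382.87513534  36.43077479  16.        ] 171.1844201300173 -162.3957798213207
scene C [543.8707302   88.88432431 178.        ] r [117.37031017 118.83177141 118.85042116 117.61545612] ang [np.float64(105.7), np.float64(15.3), np.float64(-164.8), np.float64(-74.3)]
hub [545.37990037  82.19442164 196.        ]
lid [492.85369957 155.39576001 112.        ] 83.82427150403042 127.48970274282455
tabtop [405.36865848  49.65777419  24.        ] 143.94980411268963 -164.18681974587315
tip [384.99980467  28.23876533  14.        ] 170.0525060119879 -159.1067195883602
((597.2901611328125, 168.66152954101562), 85.31243896484375)
191 [495.56598433 159.93390814 111.64085092] [494.09563588 157.49796674 112.09832263]
170 [492.65785751 158.67834422 111.03802053] [496.85455915 143.22254871 145.45549013]
```

```bash
cat >> h.py <<'E'
from scipy.spatial.transform import Rotation as R
def down(a): # tool z down, tool x at world angle a deg
    c,s=np.cos(np.radians(a)),np.sin(np.radians(a));return R.from_matrix(np.array([[c,s,0],[s,-c,0],[0,0,-1]]))
def plan(target,ang,n):
    from plant import status
    s=status.observe();p=s["eef_pos"];r=R.from_rotvec(s["orientation"]);g=down(ang)
    dr=(r.inv()*g).as_rotvec();print("t",s["t"],"pos",p.round(1),"F",s["force"].round(1),"gap",round(s["finger_gap"],1))
    for i in range(n):
        print("twist",np.degrees(dr/n).round(2),"travel",(r.inv().apply(np.asarray(target)-p)/n/1000).round(4))
        r=r*R.from_rotvec(dr/n)
E
python3 - <<'E'
from h import *
plan((450,100,250),105.5,15)
E
```

```text
t 0.1 pos [195.1 540.2 202.4] F [-0.2  0.4 -0.1] gap 85.1
twist [-0.01  0.    3.64] travel [-0.026  -0.0218 -0.0031]
twist [-0.01  0.    3.64] travel [-0.0273 -0.0201 -0.0031]
twist [-0.01  0.    3.64] travel [-0.0285 -0.0184 -0.0032]
twist [-0.01  0.    3.64] travel [-0.0296 -0.0165 -0.0032]
twist [-0.01  0.    3.64] travel [-0.0306 -0.0146 -0.0032]
twist [-0.01  0.    3.64] travel [-0.0315 -0.0126 -0.0032]
twist [-0.01  0.    3.64] travel [-0.0322 -0.0106 -0.0032]
twist [-0.01  0.    3.64] travel [-0.0328 -0.0085 -0.0032]
twist [-0.01  0.    3.64] travel [-0.0333 -0.0064 -0.0032]
twist [-0.01  0.    3.64] travel [-0.0336 -0.0043 -0.0032]
twist [-0.01  0.    3.64] travel [-0.0338 -0.0022 -0.0032]
twist [-0.01  0.    3.64] travel [-0.0339 -0.     -0.0032]
twist [-0.01  0.    3.64] travel [-0.0338  0.0022 -0.0032]
twist [-0.01  0.    3.64] travel [-0.0336  0.0043 -0.0032]
twist [-0.01  0.    3.64] travel [-0.0333  0.0064 -0.0032]
```

Emit:
play_rows --twist '[[0,0,3.6],[0,0,3.6],[0,0,3.6],[0,0,3.6],[0,0,3.6]]' --travel '[[-0.026,-0.022,-0.01],[-0.027,-0.02,-0.01],[-0.0285,-0.018,-0.01],[-0.03,-0.0165,-0.01],[-0.0305,-0.0145,-0.01]]' --hand '[1,1,1,1,1]' --squeeze 30

```text
t: 0.6
eef_pos: [278.7, 389.5, 249.0]
orientation: [-1.025, -2.965, 0.016]
force: [1.0, -0.3, -0.2]
finger_gap: 12.1
```

Emit:
play_rows --twist '[[0,0,3.6],[0,0,3.6],[0,0,3.6],[0,0,3.6],[0,0,3.6]]' --travel '[[-0.0315,-0.0125,0],[-0.032,-0.0105,0],[-0.033,-0.0085,0],[-0.033,-0.0065,0],[-0.0335,-0.0045,0]]' --hand '[1,1,1,1,1]'

```text
t: 1.1
eef_pos: [364.7, 236.5, 249.8]
orientation: [-1.494, -2.761, 0.015]
force: [1.5, -0.2, -0.5]
finger_gap: 0.1
```

Run:
```python
from h import *
from plant import status, eyes
import pickle
plan((450,100,250),105.5,5)
s=status.observe();w=eyes.capture("wrist");w["s"]=s;pickle.dump(w,open("w1.pkl","wb"))
cv2.imwrite("pics/w1.png",w["color"]);print(w["tool_from_camera"].round(2),w["fx"])
```

```text
t 1.1 pos [364.7 236.5 249.8] F [ 1.5 -0.2 -0.5] gap 0.1
twist [-0.1   0.05  3.53] travel [-0.0322 -0.0007  0.0001]
twist [-0.1   0.05  3.53] travel [-0.0322  0.0013  0.    ]
twist [-0.1   0.05  3.53] travel [-0.032   0.0033  0.    ]
twist [-0.1   0.05  3.53] travel [-0.0317  0.0053 -0.    ]
twist [-0.1   0.05  3.53] travel [-0.0314  0.0072 -0.    ]
[[  -0.     -0.95   -0.31   79.67]
 [   1.     -0.     -0.      0.2 ]
 [  -0.     -0.31    0.95 -169.77]
 [   0.      0.      0.      1.  ]] 328.3284978164579
```

View pics/w1.png

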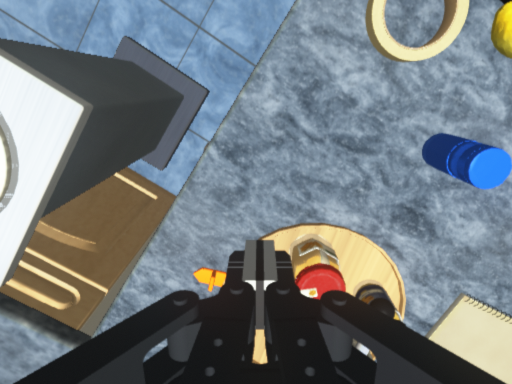

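Emit:
play_rows --twist '[[0,0,3.5],[0,0,3.5],[0,0,3.5],[0,0,3.5],[0,0,3.5]]' --travel '[[-0.032,-0.0005,0],[-0.032,0.0015,0],[-0.032,0.0035,0],[-0.0315,0.0055,0],[-0.0315,0.007,0]]' --hand '[1,1,1,1,1]'

```text
t: 1.65
eef_pos: [451.7, 92.3, 248.9]
orientation: [-1.917, -2.488, 0.019]
force: [-0.4, -0.5, 0.4]
finger_gap: 0.2
```

Run:
```python
from h import *
from plant import status, eyes
import pickle
plan((456,101,250),105.5,1)
s=status.observe();w=eyes.capture("wrist");w["s"]=s;pickle.dump(w,open("w2.pkl","wb"))
cv2.imwrite("pics/w2.png",w["color"])
w=pickle.load(open("w1.pkl","rb"));cv2.imwrite("pics/w1z.png",cv2.resize(w["color"][250:310,180:240],None,fx=8,fy=8,interpolation=cv2.INTER_CUBIC))
```

```text
t 1.65 pos [451.7  92.3 248.9] F [-0.4 -0.5  0.4] gap 0.2
twist [-0.58  0.41 -0.71] travel [ 0.0073  0.0063 -0.0012]
```

View pics/w2.png

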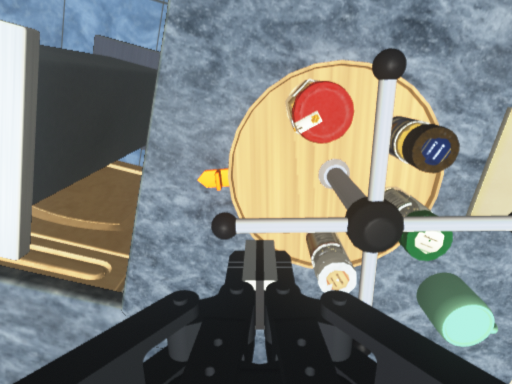

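View pics/w1z.png

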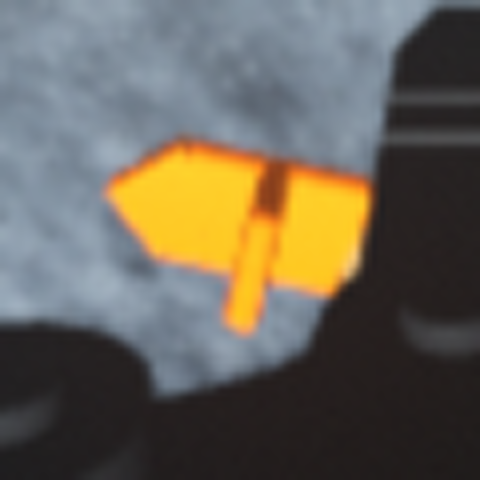

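```bash
cat >> h.py <<'E'
def wpose(w):
    s=w["s"];T=np.eye(4);T[:3,:3]=R.from_rotvec(s["orientation"]).as_matrix();T[:3,3]=s["eef_pos"];w["pose"]=T@w["tool_from_camera"];return w
E
python3 - <<'E'
import pickle
from h import *
w=wpose(pickle.load(open("w2.pkl","rb")))
cv2.imwrite("pics/w2z.png",cv2.resize(w["color"][50:250,190:470],(280*28//10,200*28//10),interpolation=cv2.INTER_CUBIC))
cv2.imwrite("pics/w2p.png",cv2.resize(w["color"][160:200,190:240],None,fx=12,fy=12,interpolation=cv2.INTER_CUBIC))
print("tcp px",proj(w,w["s"]["eef_pos"]))
X,H,S,V,near=measure(w)
red=near&((H<6)|(H>172))&(S>150)&(V>80)&(abs(X[...,2]-112)<4)
cn=max(cv2.findContours(red.astype(np.uint8),0,1)[0],key=cv2.contourArea)
h=cv2.convexHull(cn)
Wl=np.array([ray(w,*p[0],112)[:2] for p in h],np.float32)
print("lid",red.sum(),cv2.minEnclosingCircle(Wl),cv2.fitEllipse(h), X[red][:,2].mean())
org=near&(H>=8)&(H<24)&(S>200)&(X[...,2]<40)&(np.hypot(X[...,0]-545,X[...,1]-88)>133)
print("org",org.sum(),X[org].mean(0))
# tray rim circle: light wood pixels with z~34..26 ; outline fit
m=near&(H>10)&(H<26)&(S>40)&(X[...,2]>15)&(X[...,2]<40)&(np.hypot(X[...,0]-545,X[...,1]-88)<138)
cn=max(cv2.findContours(m.astype(np.uint8),0,1)[0],key=cv2.contourArea)[:,0]
W=np.array([ray(w,*p,34)[:2] for p in cn]);r=np.hypot(W[:,0]-545,W[:,1]-88);W=W[r>125]
from scipy.optimize import least_squares
f=least_squares(lambda q:np.hypot(W[:,0]-q[0],W[:,1]-q[1])-q[2],[545,88,131],loss="soft_l1");print("tray",f.x,len(W))
for nm,p in(("ballF",(225,227)),("ballL",(389,64))):print(nm,ray(w,*p,178))
E
```

```text
tcp px (np.float64(259.3051429967097), np.float64(233.43469352144672))
lid 2433 ((491.8872985839844, 160.01638793945312), 27.240114212036133) ((322.820068359375, 111.79346466064453), (58.431156158447266, 61.88680648803711), 36.844879150390625) 111.31605093420761
org 95 [407.46876371  44.76182051  18.64686748]
tray [543.8117476   90.83175303 128.5642951 ] 245
ballF [431.70739991  57.70925693 178.        ]
ballL [512.57803591 204.65286991 178.        ]
```

View pics/w2z.png

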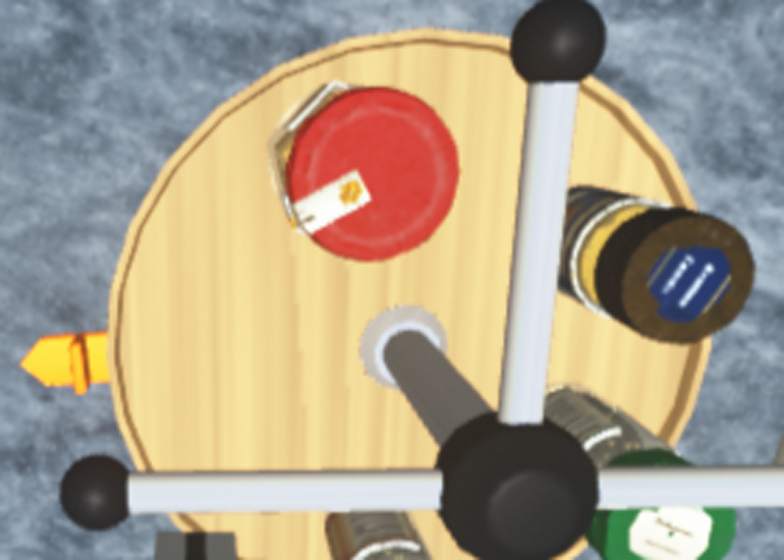

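View pics/w2p.png

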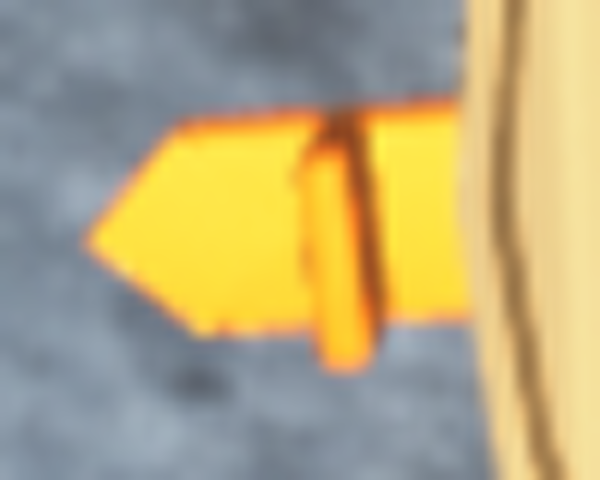

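Run:
```python
import pickle
from h import *
w=wpose(pickle.load(open("w2.pkl","rb")));w1=wpose(pickle.load(open("w1.pkl","rb")))
C=np.array([545,90.5])
f=lambda u,v,k,x,y:((u+.5)/k-.5+x,(v+.5)/k-.5+y)
for nm,c,px,z in(("tab2",w,f(336,260,12,190,160),24),("tip2",w,f(88,240,12,190,160),6),("tip2",w,f(88,240,12,190,160),14),
  ("tab1",w1,f(233,330,8,180,250),24),("tab1b",w1,f(262,240,8,180,250),24)):
    q=ray(c,*px,z)[:2];d=q-C;print(nm,z,q.round(1),np.hypot(*d).round(1),np.degrees(np.arctan2(d[1],d[0])).round(1))
```

```text
tab2 24 [408.   43.7] 144.7 -161.2
tip2 6 [380.2  33.2] 174.5 -160.8
tip2 14 [381.3  35.9] 172.6 -161.5
tab1 24 [410.3  32.4] 146.6 -156.7
tab1b 24 [405.3  51. ] 145.2 -164.2
```

Emit:
play_rows --twist '[[-0.3,0.2,-0.7],[-0.2,0.2,0],[0,0,0],[0,0,0],[0,0,0]]' --travel '[[0.007,0.004,0],[0,0,0.03],[0,0,0.03],[0,0,0.028],[0,0,0]]' --hand '[1,1,1,1,1]'

```text
t: 2.2
eef_pos: [455.8, 98.8, 157.8]
orientation: [1.903, 2.497, -0.0]
force: [-0.6, -0.3, -0.7]
finger_gap: -0.3
```

```bash
cat >> h.py <<'E'
def rel(arm,C=(545.3,89.5)):
    from plant import status
    s=status.observe();d=s["eef_pos"][:2]-np.array(C);a=np.radians(arm)
    u=np.array([np.cos(a),np.sin(a)]);x=np.array([np.sin(a),-np.cos(a)])
    m=R.from_rotvec(s["orientation"]).as_matrix()
    print("t",round(s["t"],2),"pos",s["eef_pos"].round(1),"F",s["force"].round(1),"radial",(d@u).round(1),"behind arm",(d@x).round(1),"polar",np.degrees(np.arctan2(d[1],d[0])).round(1)%360,"toolx",np.degrees(np.arctan2(m[1,0],m[0,0])).round(2),"tilt",m[:2,2].round(4))
E
python3 -c "
from h import *
rel(195.6)"
```

```text
t 2.2 pos [455.8  98.8 157.8] F [-0.6 -0.3 -0.7] radial 83.7 behind arm 33.0 polar 174.0 toolx 105.37 tilt [ 0.001  -0.0011]
```

Emit:
play_rows --twist '[[0,0,0],[0,0,0],[0,0,-1],[0,0,-2],[0,0,-3]]' --travel '[[-0.008,0,0],[-0.006,0,0],[-0.003,0,0],[-0.003,-0.0005,0],[-0.0045,-0.0008,0]]' --hand '[1,1,1,1,1]'

```text
t: 2.7
eef_pos: [465.0, 74.8, 164.0]
orientation: [1.754, 2.596, 0.007]
force: [0.1, -0.8, -0.2]
finger_gap: 0.1
```

```bash
python3 -c "
from h import *
rel(200)
from plant import eyes
c=eyes.capture('top');cv2.imwrite('pics/top1.png',cv2.resize(c['color'][165:300,225:360],None,fx=4,fy=4,interpolation=2))"
```

```text
t 2.7 pos [465.   74.8 164. ] F [ 0.1 -0.8 -0.2] radial 80.5 behind arm 13.6 polar 190.4 toolx 111.9 tilt [ 0.0099 -0.0014]
```

View pics/top1.png

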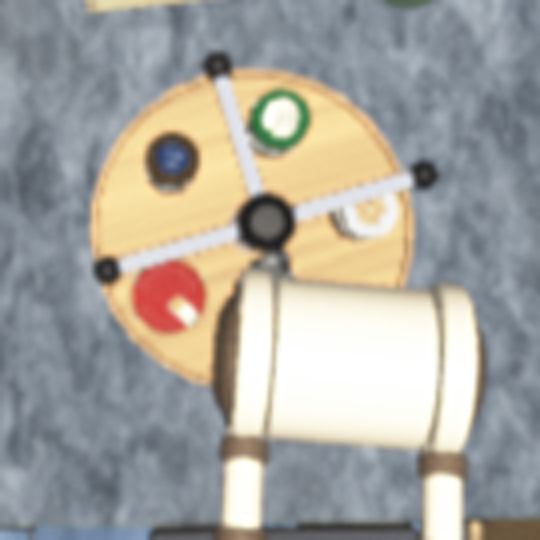

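Emit:
play_rows --twist '[[0,0.3,0],[0,0.2,-1],[0,0,-3]]' --travel '[[0,-0.002,0.006],[-0.0015,-0.001,0],[-0.0045,-0.0008,0]]' --hand '[1,1,1]'

```text
t: 3.05
eef_pos: [465.4, 66.7, 159.8]
orientation: [1.66, 2.661, 0.018]
force: [0.2, -0.4, 1.1]
finger_gap: -0.1
```

```bash
cat > ang.py <<'E'
from h import *
from plant import eyes
import sys
def run():
    c=eyes.capture('top')
    # arm angle: fit by ball darkness / bright arms: score model
    C=np.array([545.5,88.5]);g=cv2.cvtColor(c['color'],6).astype(np.float32);b=c['color'][...,0].astype(np.float32)
    X,H,S,V,n=measure(c)
    out=[]
    for a in np.arange(0,90,.5):
        s=[]
        for k in range(4):
            t=np.radians(a+90*k)
            u,v=proj(c,(*(C+118*np.array([np.cos(t),np.sin(t)])),178))
            s.append(-g[int(round(v))-1:int(round(v))+2,int(round(u))-1:int(round(u))+2].mean())
        out.append((sum(sorted(s)[1:]),a))
    out.sort(reverse=True);print("arm angles",[o[1] for o in out[:5]])
    red=n&((H<6)|(H>172))&(S>150)&(V>80)&(X[...,2]>95)
    cn=cv2.findContours(red.astype(np.uint8),0,1)[0]
    if cn:
        cn=max(cn,key=cv2.contourArea)
        L,r=cv2.minEnclosingCircle(np.array([ray(c,*p[0],112)[:2] for p in cn],np.float32))
        d=np.array(L)-C;print("lid",L,r,"rad",np.hypot(*d),"ang",np.degrees(np.arctan2(d[1],d[0]))%360)
    return c
if __name__=="__main__": 
    c=run();rel(float(sys.argv[1]))
    if len(sys.argv)>2: cv2.imwrite('pics/'+sys.argv[2],cv2.resize(c['color'][165:300,225:360],None,fx=4,fy=4,interpolation=2))
E
python3 ang.py 200
```

```text
arm angles [np.float64(17.0), np.float64(17.5), np.float64(16.5), np.float64(14.5), np.float64(14.0)]
lid (492.84912109375, 157.5407257080078) 25.818504333496094 rad 86.825899683729 ang 127.32936456014687
t 3.1 pos [465.6  66.  159.7] F [ 0.6  0.5 -0.4] radial 83.0 behind arm 5.2 polar 196.4 toolx 116.19 tilt [0.0107 0.0062]
```

Run:
```python
from h import *
from plant import status, eyes
import pickle
s=status.observe();w=eyes.capture("wrist");w["s"]=s;pickle.dump(w,open("w3.pkl","wb"))
cv2.imwrite("pics/w3.png",w["color"])
c=eyes.capture("scene");cv2.imwrite("pics/s3.png",cv2.resize(c["color"][100:300,130:330],None,fx=3,fy=3,interpolation=2))
```

```text
(no output)
```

View pics/w3.png

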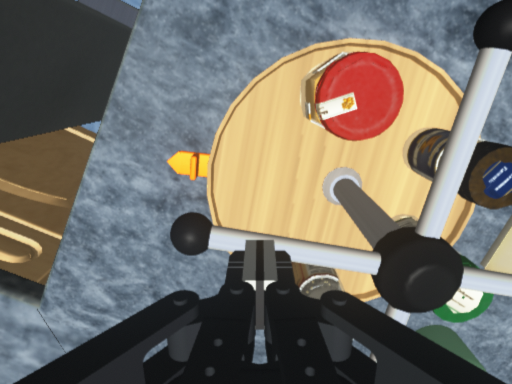

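View pics/s3.png

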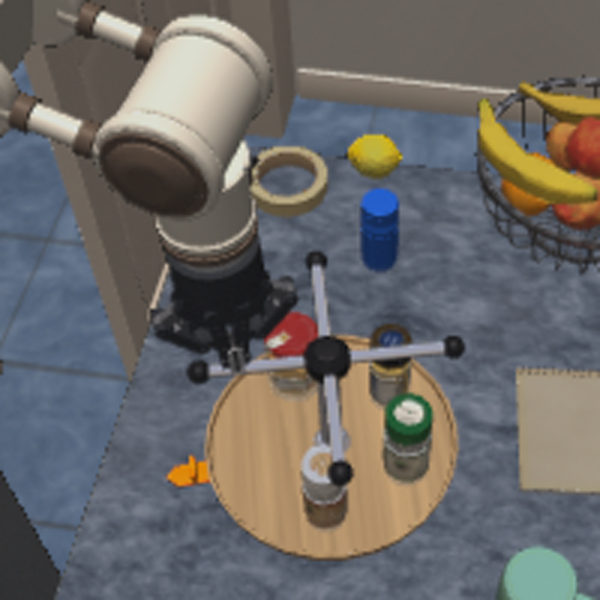

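Run:
```python
from h import *
import pickle
S=pickle.load(open("scene0.pkl","rb"))
B=np.array([ray(S,(u+.5)/3-.5+130,(v+.5)/3-.5+100,178) for u,v in[(317,260),(454,346),(198,371),(340,472)]]);C=B.mean(0)
print(C,[round(np.degrees(np.arctan2(*(q-C)[1::-1])),1) for q in B])
w=wpose(pickle.load(open("w3.pkl","rb")))
print("tcp",w["s"]["eef_pos"],proj(w,w["s"]["eef_pos"]))
print("tcp in scene",[(np.array(proj(S,w["s"]["eef_pos"]+[0,0,k]))-[130,100])*3 for k in(0,20)])
print("balls",ray(w,192,233,178),ray(w,499,24,178))
for k in (208,260,262,300,360): print(k,[ (v,w["depth"][v,k].round(0)) for v in range(200,300,8)])
```

```text
[544.1233389  89.2439393 178.       ] [np.float64(105.3), np.float64(15.5), np.float64(-164.4), np.float64(-74.5)]
tcp [465.55852509  65.98934721 159.74017152] (np.float64(259.1852205605393), np.float64(233.37382331512055))
tcp in scene [array([239.57755759, 378.01856809]), array([237.48467256, 366.16940122])]
balls [431.00544661  59.00869399 178.        ] [509.80704563 203.82260789 178.        ]
208 [(200, np.float32(314.0)), (208, np.float32(351.0)), (216, np.float32(356.0)), (224, np.float32(163.0)), (232, np.float32(160.0)), (240, np.float32(160.0)), (248, np.float32(164.0)), (256, np.float32(372.0)), (264, np.float32(373.0)), (272, np.float32(376.0)), (280, np.float32(379.0)), (288, np.float32(382.0)), (296, np.float32(385.0))]
260 [(200, np.float32(323.0)), (208, np.float32(324.0)), (216, np.float32(327.0)), (224, np.float32(331.0)), (232, np.float32(333.0)), (240, np.float32(154.0)), (248, np.float32(146.0)), (256, np.float32(138.0)), (264, np.float32(132.0)), (272, np.float32(127.0)), (280, np.float32(122.0)), (288, np.float32(121.0)), (296, np.float32(124.0))]
262 [(200, np.
[... 314 characters left out ...]
oat32(123.0))]
300 [(200, np.float32(323.0)), (208, np.float32(326.0)), (216, np.float32(329.0)), (224, np.float32(332.0)), (232, np.float32(333.0)), (240, np.float32(168.0)), (248, np.float32(165.0)), (256, np.float32(164.0)), (264, np.float32(304.0)), (272, np.float32(293.0)), (280, np.float32(284.0)), (288, np.float32(278.0)), (296, np.float32(110.0))]
360 [(200, np.float32(250.0)), (208, np.float32(240.0)), (216, np.float32(232.0)), (224, np.float32(230.0)), (232, np.float32(333.0)), (240, np.float32(338.0)), (248, np.float32(341.0)), (256, np.float32(168.0)), (264, np.float32(166.0)), (272, np.float32(170.0)), (280, np.float32(352.0)), (288, np.float32(354.0)), (296, np.float32(353.0))]
```

Run:
```python
from h import *
import pickle
w=wpose(pickle.load(open("w3.pkl","rb")))
P=w["tool_from_camera"];D=w["depth"]
for u,v in[(252,237),(260,237),(260,240),(268,240),(246,244),(274,244),(260,256),(246,256),(274,256),(230,256),(260,290),(300,246),(330,252),(225,240)]:
    d=float(D[v,u]);q=np.array([(u-w["cx"])/w["fx"]*d,(v-w["cy"])/w["fy"]*d,d,1]);print((u,v),round(d),"tool",(P@q)[:3].round(1),"world",(w["pose"]@q)[:3].round(1))
cv2.imwrite("pics/w3z.png",cv2.resize(w["color"][200:330,160:360],None,fx=4,fy=4,interpolation=2))
```

```text
(252, 237) 165 tool [  7.4  -3.6 -19.9] world [458.9  70.9 179.6]
(260, 237) 165 tool [  7.4   0.4 -20.1] world [462.4  72.7 179.8]
(260, 240) 154 tool [ 10.8   0.4 -30.2] world [460.8  75.6 190. ]
(268, 240) 154 tool [ 10.6   4.2 -29.9] world [464.3  77.2 189.7]
(246, 244) 150 tool [ 11.   -6.  -34.7] world [455.   73.  194.3]
(274, 244) 150 tool [ 10.8   6.8 -34.3] world [466.5  78.4 194.1]
(260, 256) 138 tool [ 11.7   0.4 -47.1] world [460.2  76.4 206.9]
(246, 256) 138 tool [ 11.7  -5.5 -47. ] world [455.   73.8 206.7]
(274, 256) 138 tool [ 11.4   6.3 -46.5] world [465.7  78.7 206.3]
(230, 256) 147 tool [  7.3 -13.  -39.1] world [450.3  66.5 198.6]
(260, 290) 121 tool [  8.1   0.3 -66. ] world [461.6  73.  225.7]
(300, 246) 165 tool [  2.9  20.5 -21.1] world [482.5  77.6 181.1]
(330, 252) 166 tool [ -0.5  35.9 -20.9] world [497.8  81.2 181.1]
(225, 240) 162 tool [  7.4 -16.8 -23.4] world [447.   65.1 183. ]
```

View pics/w3z.png

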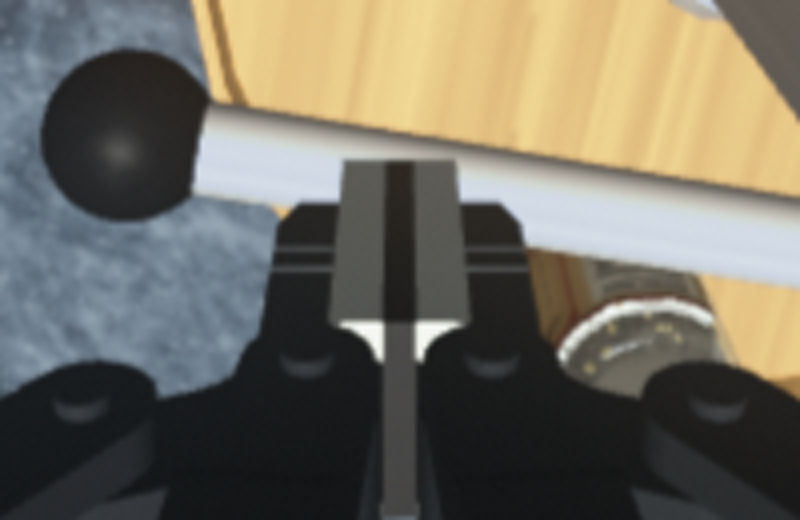

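Run:
```python
from h import *
import pickle
for f in("w1.pkl","w2.pkl","w3.pkl"):
    w=wpose(pickle.load(open(f,"rb")));P=w["tool_from_camera"];D=w["depth"];print(f,w["s"]["finger_gap"])
    for u in (250,254,260,266,270):
      for v in range(230,246,2):
        d=float(D[v,u]);q=(P@np.array([(u-w["cx"])/w["fx"]*d,(v-w["cy"])/w["fy"]*d,d,1]))[:3]
        if abs(q[0])<15 and q[2]<40: print((u,v),q.round(1),end="; ")
      print()
```

```text
w1.pkl 0.05306743265187822
(250, 240) [ 10.9  -4.2 -30.6]; (250, 242) [ 11.4  -4.1 -33.5]; (250, 244) [ 10.9  -4.1 -34.5]; 
(254, 240) [ 11.4  -2.3 -31.5]; (254, 242) [ 11.2  -2.3 -33.3]; (254, 244) [ 11.   -2.3 -34.7]; 
(260, 240) [ 11.3   0.5 -31.4]; (260, 242) [ 11.4   0.5 -33.5]; (260, 244) [ 11.5   0.5 -35.7]; 
(266, 240) [ 11.3   3.3 -31.3]; (266, 242) [ 10.7   3.2 -32.1]; (266, 244) [ 11.5   3.2 -35.7]; 
(270, 240) [ 11.3   5.1 -31.4]; (270, 242) [ 11.4   5.1 -33.5]; (270, 244) [ 11.3   5.  -35.4]; 
w2.pkl 0.2175184513812151
(250, 240) [ 11.   -4.3 -30.5]; (250, 242) [ 10.9  -4.3 -32.5]; (250, 244) [ 11.2  -4.2 -35. ]; 
(254, 240) [ 11.3  -2.5 -31.2]; (254, 242) [ 11.7  -2.4 -34.1]; (254, 244) [ 11.4  -2.4 -35.4]; 
(260, 240) [ 11.5   0.3 -31.6]; (260, 242) [ 11.4   0.3 -33.4]; (260, 244) [ 11.7   0.3 -36. ]; 
(266, 240) [ 11.1   3.1 -30.9]; (266, 242) [ 11.6   3.1 -33.9]; (266, 244) [ 11.2   3.1 -35.1]; 
(270, 240) [ 11.4   5.  -31.5]; (270, 242) [ 12.    4.9 -34.7]; (270, 244) [ 11.3   4.9 -35.2]; 
w3.pkl -0.03565536423776326
(250, 232) [  8.8  -4.7 -17.2]; (250, 234) [  8.7
[... 246 characters left out ...]
236) [  8.   -2.6 -20.1]; (254, 238) [  7.7  -2.6 -21.8]; (254, 240) [ 11.4  -2.4 -31.6]; (254, 242) [ 11.4  -2.4 -33.6]; (254, 244) [ 11.2  -2.3 -35.2]; 
(260, 234) [  8.2   0.4 -18.2]; (260, 236) [  7.6   0.4 -19.2]; (260, 238) [  7.7   0.4 -21.8]; (260, 240) [ 10.8   0.4 -30.2]; (260, 242) [ 11.4   0.4 -33.5]; (260, 244) [ 11.3   0.4 -35.3]; 
(266, 234) [  7.    3.5 -15.7]; (266, 236) [  6.9   3.5 -17.7]; (266, 238) [  6.7   3.4 -19.6]; (266, 240) [ 10.9   3.2 -30.5]; (266, 242) [ 10.9   3.2 -32.4]; (266, 244) [ 11.2   3.1 -35.2]; 
(270, 236) [  7.3   5.5 -18.7]; (270, 238) [  6.6   5.5 -19.6]; (270, 240) [ 11.4   5.1 -31.5]; (270, 242) [ 11.2   5.  -33.1]; (270, 244) [ 11.2   4.9 -35.2];
```

Run:
```python
from h import *
import pickle
w=wpose(pickle.load(open("w2.pkl","rb")));P=w["tool_from_camera"];D=w["depth"]
vv,uu=np.mgrid[0:384,0:512]
Q=np.stack([(uu-w["cx"])/w["fx"]*D,(vv-w["cy"])/w["fy"]*D,D],-1)@P[:3,:3].T+P[:3,3]
m=(D>0)&(Q[...,2]<-25)&(abs(Q[...,0])<60)&(abs(Q[...,1])<80)&(vv>220)
for y0 in range(-70,75,10):
    k=m&(Q[...,1]>=y0)&(Q[...,1]<y0+10)
    if k.any(): print(y0,"zmax",Q[k][:,2].max().round(1),"x",Q[k][:,0].min().round(1),Q[k][:,0].max().round(1))
plan((460,104,185),105.4,4)
```

```text
-60 zmax -98.2 x 10.7 13.7
-50 zmax -86.4 x 7.7 13.9
-40 zmax -74.0 x -8.5 13.9
-30 zmax -69.7 x -10.0 14.6
-20 zmax -33.9 x 3.8 18.9
-10 zmax -29.5 x -11.7 18.9
0 zmax -30.1 x -11.9 19.3
10 zmax -34.2 x 5.0 19.0
20 zmax -69.7 x -9.8 14.7
30 zmax -73.5 x -8.6 13.6
40 zmax -84.4 x 6.9 13.9
50 zmax -97.8 x 10.6 14.0
t 3.2 pos [465.4  66.6 159.7] F [ 0.3  0.7 -0.6] gap 0.1
twist [ 0.17 -0.04  2.62] travel [ 0.009   0.0029 -0.0063]
twist [ 0.17 -0.04  2.62] travel [ 0.0091  0.0025 -0.0063]
twist [ 0.17 -0.04  2.62] travel [ 0.0092  0.0021 -0.0063]
twist [ 0.17 -0.04  2.62] travel [ 0.0093  0.0016 -0.0063]
```

Emit:
play_rows --twist '[[0.2,0,2.6],[0.2,0,2.6],[0.2,0,2.6],[0.2,0,2.6]]' --travel '[[0,0,-0.025],[0.015,0.003,0],[0.014,0.003,0],[0.008,0.002,0]]' --hand '[1,1,1,1]'

```text
t: 3.6
eef_pos: [459.1, 104.7, 185.9]
orientation: [-1.917, -2.484, 0.0]
force: [0.8, 0.9, 0.4]
finger_gap: 0.1
```

```bash
python3 ang.py 195.5; python3 -c "
from h import *
plan((460,104,137),105.4,3)"
```

```text
arm angles [np.float64(17.0), np.float64(16.5), np.float64(17.5), np.float64(14.5), np.float64(14.0)]
lid (494.5151062011719, 158.74505615234375) 25.334001541137695 rad 86.79762271815807 ang 125.9726962853468
t 3.65 pos [458.9 105.6 185.7] F [-1.5  0.8 -0.1] radial 79.0 behind arm 38.6 polar 169.5 toolx 104.64 tilt [-0.0039  0.0032]
t 3.65 pos [458.9 105.6 185.7] F [-1.5  0.8 -0.1] gap -0.2
twist [-0.06 -0.08 -0.25] travel [-0.0007  0.0003  0.0162]
twist [-0.06 -0.08 -0.25] travel [-0.0006  0.0003  0.0162]
twist [-0.06 -0.08 -0.25] travel [-0.0006  0.0002  0.0162]
```

Emit:
play_rows --twist '[[0,0,-0.4],[0,0,-0.3],[0,0,0],[0,0,0]]' --travel '[[0,-0.004,0.016],[0,0,0.016],[0,0,0.016],[-0.004,0,0]]' --hand '[1,1,1,1]'

```text
t: 4.05
eef_pos: [456.1, 101.6, 137.1]
orientation: [-1.899, -2.498, -0.002]
force: [0.1, 0.9, -0.5]
finger_gap: 0.2
```

```bash
python3 -c "
from h import *
rel(195.5)
from plant import eyes
c=eyes.capture('scene');cv2.imwrite('pics/s4.png',cv2.resize(c['color'][150:290,150:310],None,fx=4,fy=4,interpolation=2))"
```

```text
t 4.05 pos [456.1 101.6 137.1] F [ 0.1  0.9 -0.5] radial 82.7 behind arm 35.5 polar 172.3 toolx 105.51 tilt [-0.0019  0.0035]
```

View pics/s4.png

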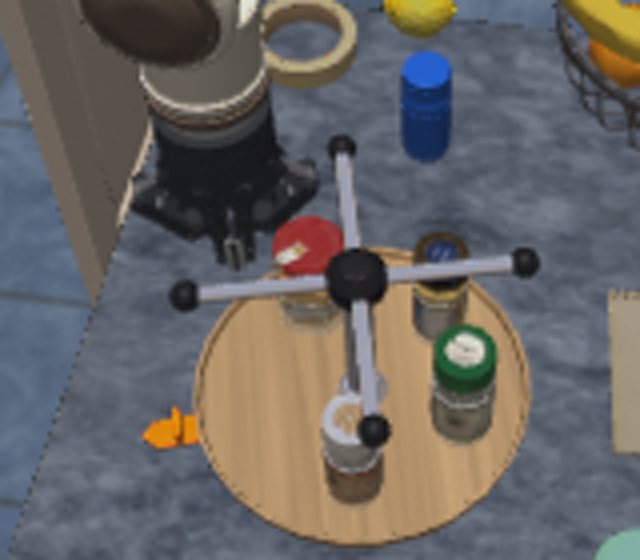

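Emit:
play_rows --twist '[[0,0,0],[0,0,0],[0,0,0],[0,0,0],[0,0,0]]' --travel '[[-0.005,0,0],[-0.005,0,0],[-0.004,0,0],[-0.004,0,0],[-0.003,0,0]]' --hand '[1,1,1,1,1]'

```text
t: 4.6
eef_pos: [464.8, 79.4, 141.3]
orientation: [-1.903, -2.499, -0.01]
force: [-0.3, 2.6, -0.1]
finger_gap: -0.0
```

```bash
python3 ang.py 195.5
```

```text
arm angles [np.float64(21.0), np.float64(18.0), np.float64(19.0), np.float64(18.5), np.float64(22.0)]
lid (487.9989318847656, 153.04812622070312) 26.732961654663086 rad 86.44555184043101 ang 131.69544001476854
t 4.65 pos [465.   78.9 141.3] F [-1.1  0.  -1.2] radial 80.2 behind arm 11.2 polar 187.5 toolx 105.43 tilt [0.0041 0.0043]
```

Emit:
play_rows --twist '[[0,0,-4],[0,0,-4],[0,0,-4],[0,0,-4],[0,0,-3]]' --travel '[[-0.003,-0.001,0.003],[-0.0043,-0.001,0.001],[-0.0043,-0.001,0.001],[-0.0043,-0.001,0.001],[-0.0043,-0.001,0.001]]' --hand '[1,1,1,1,1]'

```text
t: 5.15
eef_pos: [469.7, 59.7, 136.9]
orientation: [1.444, 2.788, 0.015]
force: [-2.5, 3.0, 3.1]
finger_gap: -0.3
```

```bash
python3 ang.py 214 top5.png
```

```text
arm angles [np.float64(35.5), np.float64(33.0), np.float64(32.0), np.float64(32.5), np.float64(35.0)]
lid (474.2232666015625, 138.2181396484375) 25.827301025390625 rad 86.90377514270291 ang 145.102810858265
t 5.2 pos [470.1  58.9 136.8] F [ 0.3 -0.3 -0.4] radial 79.4 behind arm 16.7 polar 202.2 toolx 125.3 tilt [0.007  0.0066]
```

View pics/top5.png

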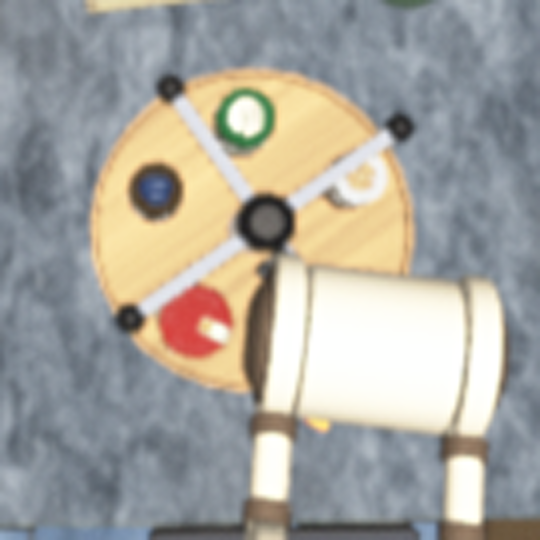

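Emit:
play_rows --twist '[[0,0.2,-2.5],[0,0.2,-2.8],[0,0.2,-2.8],[0,0,-2.8],[0,0,-2.8]]' --travel '[[-0.004,-0.0015,0.001],[-0.0043,-0.0015,0.0008],[-0.0043,-0.0015,0.0008],[-0.0043,-0.0015,0.0008],[-0.0043,-0.0015,0.0008]]' --hand '[1,1,1,1,1]'

```text
t: 5.7
eef_pos: [479.8, 39.9, 134.9]
orientation: [-1.092, -2.942, -0.03]
force: [-1.3, 4.0, 1.8]
finger_gap: -0.4
```

```bash
python3 ang.py 228
```

```text
arm angles [np.float64(51.5), np.float64(48.0), np.float64(51.0), np.float64(50.5), np.float64(50.0)]
lid (463.04571533203125, 116.57978057861328) 25.88762855529785 rad 87.10443810420622 ang 161.19374045197102
t 5.75 pos [480.2  39.1 134.9] F [-0.3 -0.1 -0.2] radial 81.0 behind arm 14.6 polar 217.8 toolx 139.38 tilt [0.0043 0.0178]
```

Emit:
play_rows --twist '[[0.3,-0.1,-3],[0.3,-0.1,-3],[0.3,-0.1,-3],[0.3,-0.1,-3],[0.3,-0.1,-3]]' --travel '[[-0.004,-0.0013,-0.001],[-0.0043,-0.0013,0],[-0.0043,-0.0013,0],[-0.0043,-0.0013,0],[-0.0043,-0.0013,0]]' --hand '[1,1,1,1,1]'

```text
t: 6.25
eef_pos: [492.2, 23.7, 135.1]
orientation: [-0.694, -3.058, 0.012]
force: [-2.9, 2.7, 1.1]
finger_gap: 0.1
```

```bash
python3 ang.py 246 top6.png
```

```text
arm angles [np.float64(61.5), np.float64(64.5), np.float64(64.0), np.float64(65.0), np.float64(63.5)]
lid (458.951171875, 97.1572265625) 25.135082244873047 rad 86.98072902410767 ang 174.28787065391722
t 6.3 pos [492.8  23.1 135.2] F [ 0.   0.1 -0.2] radial 82.0 behind arm 20.9 polar 231.7 toolx 154.55 tilt [-0.0063 -0.0071]
```

View pics/top6.png

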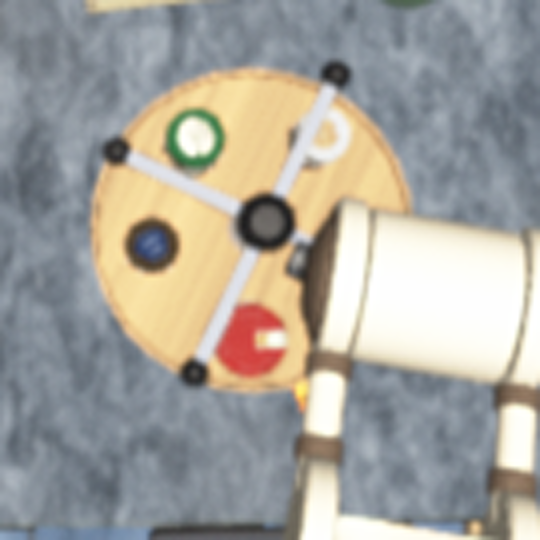

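Emit:
play_rows --twist '[[0,0,-2.5],[0,0,-2.8],[0,0,-2.8],[0,0,-2.8],[0,0,-2.8]]' --travel '[[-0.004,-0.001,0],[-0.0043,-0.001,0],[-0.0043,-0.001,0],[-0.0043,-0.001,0],[-0.0043,-0.001,0]]' --hand '[1,1,1,1,1]'

```text
t: 6.8
eef_pos: [509.0, 12.9, 135.1]
orientation: [-0.324, -3.114, 0.01]
force: [-1.8, 1.5, 0.9]
finger_gap: -0.0
```

```bash
python3 ang.py 258 top7.png;python3 - <<'E'
from h import *
from plant import status, eyes
import pickle
s=status.observe();w=eyes.capture("wrist");w["s"]=s;pickle.dump(w,open("w7.pkl","wb"))
cv2.imwrite("pics/w7.png",w["color"])
E
```

```text
arm angles [np.float64(76.5), np.float64(76.0), np.float64(75.5), np.float64(79.0), np.float64(78.5)]
lid (460.1403503417969, 76.59774017333984) 25.160053253173828 rad 86.18546036746862 ang 187.93794837012777
t 6.85 pos [509.7  12.3 135.1] F [-0.8 -1.   0.2] radial 82.9 behind arm 18.7 polar 245.3 toolx 168.21 tilt [-0.0101 -0.0059]
```

View pics/w7.png

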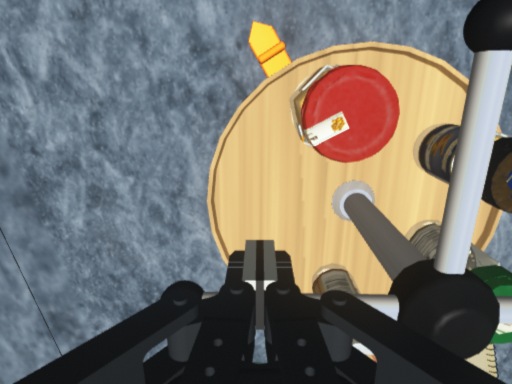

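View pics/top7.png

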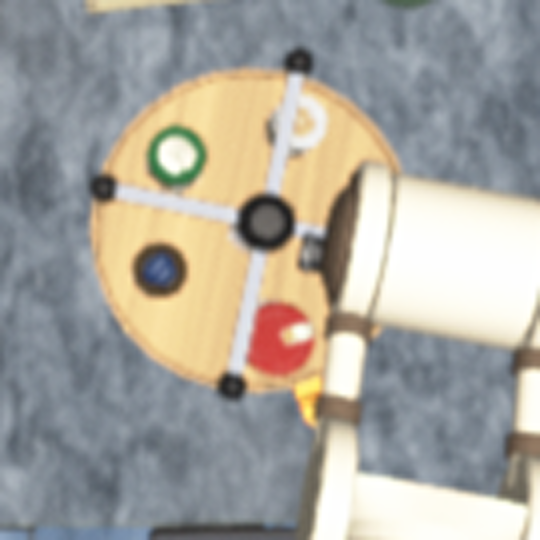

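```bash
cat > wm.py <<'E'
import pickle,sys
from h import *
from plant import status, eyes
from scipy.optimize import least_squares
def wm(f):
    if len(sys.argv)>2 or f is None:
        pass
    w=wpose(f);X,H,S,V,n=measure(w)
    red=((H<6)|(H>172))&(S>150)&(V>80)&(abs(X[...,2]-112)<5)
    cn=max(cv2.findContours(red.astype(np.uint8),0,1)[0],key=cv2.contourArea);h=cv2.convexHull(cn)
    Wl=np.array([ray(w,*p[0],112)[:2] for p in h],np.float32);L=np.array(cv2.minEnclosingCircle(Wl)[0]);print("lid",L,cv2.minEnclosingCircle(Wl)[1])
    # tray rim
    wood=(H>10)&(H<26)&(S>40)&(X[...,2]>12)&(X[...,2]<42)&(np.hypot(X[...,0]-545,X[...,1]-89)<140)&~((S>200)&(H>=8)&(H<28)&(np.hypot(X[...,0]-545,X[...,1]-89)>127))
    cn=max(cv2.findContours(wood.astype(np.uint8),0,1)[0],key=cv2.contourArea)[:,0]
    W=np.array([ray(w,*p,34)[:2] for p in cn if 3<p[0]<508 and 3<p[1]<380]);r=np.hypot(W[:,0]-545,W[:,1]-89);W=W[(r>123)]
    f2=least_squares(lambda q:np.hypot(W[:,0]-q[0],W[:,1]-q[1])-130,[545,89],loss="soft_l1");C=f2.x
    print("tray C",C,len(W))
    org=(S>190)&(H>=10)&(H<28)&(X[...,2]<40)&(np.hypot(X[...,0]-C[0],X[...,1]-C[1])>134)&(np.hypot(X[...,0]-C[0],X[...,1]-C[1])<185)
    nn,l,st,ce=cv2.connectedComponentsWithStats(org.astype(np.uint8))
    i=1+np.argmax(st[1:,4]);pts=np.argwhere(l==i)[:,::-1]
    for z in(6,14):
        q=np.array([ray(w,*p,z)[:2] for p in pts]);d=q-C;r=np.hypot(*d.T)
        print("ptr z",z,"rmax",r.max(),"mean",q.mean(0),"ang",np.degrees(np.arctan2(*d.mean(0)[::-1]))%360)
    for cc in(C,np.array([545.3,89.5])):
        d=L-cc;print("lid r",np.hypot(*d),"ang",np.degrees(np.arctan2(d[1],d[0]))%360)
if __name__=="__main__":
    wm(pickle.load(open(sys.argv[1],"rb")))
E
python3 wm.py w2.pkl; python3 wm.py w7.pkl
python3 - <<'E'
import pickle
from h import *
w=pickle.load(open("w7.pkl","rb"));cv2.imwrite("pics/w7p.png",cv2.resize(w["color"][10:90,235:315],None,fx=8,fy=8,interpolation=cv2.INTER_CUBIC))
E
```

```text
lid [491.88504028 160.03620911] 27.246965408325195
tray C [545.37882452  90.08386111] 248
ptr z 6 rmax 168.25070343198422 mean [404.66960982  39.92117034] ang 199.62109891301264
ptr z 14 rmax 166.521003557387 mean [405.21592348  42.46670815] ang 198.76402251513136
lid r 88.06200056093002 ang 127.40577642345627
lid r 88.47889418756999 ang 127.13555690110887
lid [458.64883423  76.34039307] 27.54840087890625
tray C [545.42160623  90.65468797] 414
ptr z 6 rmax 163.2143295426596 mean [406.4704413   42.80534549] ang 199.0017029039353
ptr z 14 rmax 162.2354162002662 mean [407.19939065  42.45918043] ang 199.22271025942223
lid r 87.9455115337836 ang 189.3673201125712
lid r 87.64473620363032 ang 188.63545393209233
```

View pics/w7p.png

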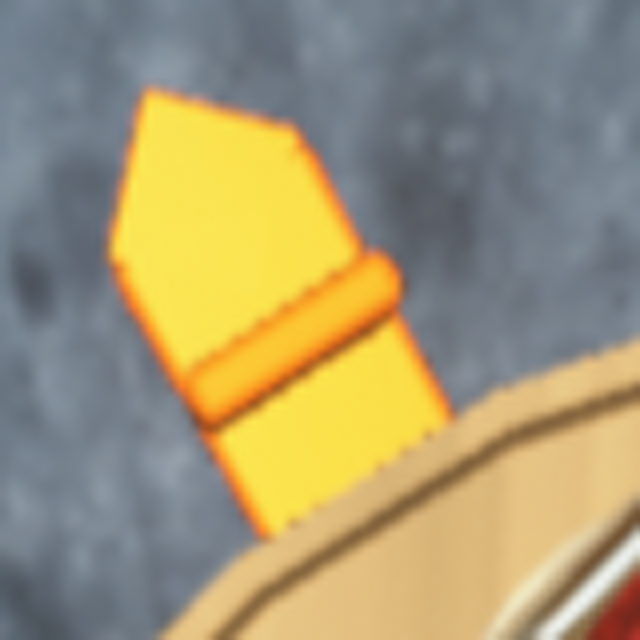

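Run:
```python
import pickle
from h import *
w=wpose(pickle.load(open("w7.pkl","rb")));C=np.array([545.4,90.6])
for nm,px,z in(("tab",(271.8,52.0),24),("tabL",(260.8,60.8),24),("tabR",(282.7,43.3),24),("tip",(235+149/8-.4,10+92/8-.4),6)):
    q=ray(w,*px,z)[:2];d=q-C;print(nm,q,np.hypot(*d),np.degrees(np.arctan2(d[1],d[0]))%360)
```

```text
tab [408.33724012  43.12857399] 145.05080639120197 199.10343024382598
tabL [412.90127505  33.27638405] 144.36727143136133 203.39500912704736
tabR [403.89749625  52.74042433] 146.47971203145642 194.97887742583205
tip [380.54968828  33.59257327] 174.42898834761158 199.07606499419222
```

Emit:
play_rows --twist '[[0,0,-2],[0,0,-2.3],[0,0,-2.3],[0,0,0]]' --travel '[[-0.0035,-0.001,0],[-0.0035,-0.001,0],[-0.003,-0.0008,0],[0,0,0]]' --hand '[1,1,1,1]'

```text
t: 7.3
eef_pos: [517.6, 8.1, 134.8]
orientation: [-0.157, -3.126, 0.011]
force: [0.2, -0.2, -0.4]
finger_gap: -0.1
```

```bash
python3 ang.py 264;python3 - <<'E'
from h import *
from plant import status, eyes
import pickle
s=status.observe();w=eyes.capture("wrist");w["s"]=s;pickle.dump(w,open("w8.pkl","wb"))
E
python3 wm.py w8.pkl
```

```text
arm angles [np.float64(85.0), np.float64(82.0), np.float64(81.5), np.float64(81.0), np.float64(84.5)]
lid (462.12274169921875, 66.97147369384766) 25.584388732910156 rad 86.11181479140879 ang 194.47790567464006
t 7.35 pos [517.5   8.2 134.8] F [0.4 1.3 0.7] radial 83.8 behind arm 19.1 polar 251.1 toolx 174.21 tilt [-0.0125 -0.0064]
lid [460.22839355  67.6120224 ] 27.547874450683594
tray C [545.41133567  90.71197882] 412
ptr z 6 rmax 163.5593209291516 mean [406.40504752  43.34154159] ang 198.81803708852428
ptr z 14 rmax 162.5308758456214 mean [407.32048859  42.65531445] ang 199.18828504905764
lid r 88.25951288576447 ang 195.17260053250095
lid r 87.84225513161934 ang 194.42861997381985
```

Emit:
play_rows --twist '[[0,0,-1.5],[0,0,-1.5],[0,0,0]]' --travel '[[-0.003,-0.0008,0],[-0.0025,-0.0007,0],[0,0,0]]' --hand '[1,1,1]'

```text
t: 7.7
eef_pos: [522.2, 6.5, 134.6]
orientation: [-0.073, -3.127, 0.01]
force: [0.1, 0.1, -0.8]
finger_gap: 0.2
```

```bash
python3 ang.py 267;python3 - <<'E'
from h import *
from plant import status, eyes
import pickle
s=status.observe();w=eyes.capture("wrist");w["s"]=s;pickle.dump(w,open("w9.pkl","wb"))
E
python3 wm.py w9.pkl
```

```text
arm angles [np.float64(85.0), np.float64(89.0), np.float64(88.5), np.float64(88.0), np.float64(86.0)]
lid (463.68194580078125, 62.212547302246094) 25.53221321105957 rad 85.93732694401744 ang 197.81177509832972
t 7.75 pos [522.2   6.5 134.6] F [-0.5 -0.8 -0.5] radial 84.1 behind arm 18.7 polar 254.5 toolx 177.3 tilt [-0.014  -0.0059]
lid [462.01074219  62.8680191 ] 27.534162521362305
tray C [545.36902704  90.7682332 ] 412
ptr z 6 rmax 164.01082772362747 mean [406.36362042  43.97171619] ang 198.60593463617343
ptr z 14 rmax 162.777187565404 mean [407.40473472  43.10790495] ang 199.0576808967347
lid r 87.90350164192363 ang 198.5055149591791
lid r 87.44348388188673 ang 197.7318274918939
```

Emit:
play_rows --twist '[[0,0,0],[0,0,0],[0,0,0],[0,0,0],[0,0,0]]' --travel '[[0.006,0,0],[0.008,0,0],[0,0,-0.03],[0,0,-0.04],[0,0,-0.04]]' --hand '[1,1,1,1,1]'

```text
t: 8.3
eef_pos: [502.7, 8.5, 240.5]
orientation: [-0.076, -3.112, 0.007]
force: [0.7, -0.1, -0.4]
finger_gap: -0.1
```

Emit:
play_rows --twist '[[0,0,5],[0,0,5],[0,0,5],[0,0,0],[0,0,0]]' --travel '[[0.02,-0.02,-0.02],[0.02,-0.03,-0.02],[0.01,-0.03,-0.02],[0,0,0],[0,0,0]]' --hand '[1,1,1,1,1]'

```text
t: 8.8
eef_pos: [441.4, -66.6, 311.9]
orientation: [-0.498, -3.089, 0.018]
force: [-0.2, 0.6, -1.3]
finger_gap: -0.0
```

```bash
python3 ang.py 267 top10.png;python3 - <<'E'
from h import *
from plant import status, eyes
import pickle
s=status.observe();w=eyes.capture("wrist");w["s"]=s;pickle.dump(w,open("w10.pkl","wb"))
cv2.imwrite("pics/w10.png",w["color"])
c=eyes.capture("scene");pickle.dump(c,open("s10.pkl","wb"))
E
python3 wm.py w10.pkl
```

```text
arm angles [np.float64(85.0), np.float64(88.5), np.float64(88.0), np.float64(89.0), np.float64(85.5)]
lid (463.76641845703125, 61.78443145751953) 25.69740867614746 rad 85.98895251361708 ang 198.10058028378916
t 8.85 pos [441.5 -66.5 312. ] F [ 0.3 -0.2  0.7] radial 161.2 behind arm 95.4 polar 236.4 toolx 161.72 tilt [-0.0145 -0.0099]
lid [461.16384888  62.67895126] 27.575180053710938
tray C [545.42581802  90.59895323] 234
ptr z 6 rmax 159.26987809815637 mean [409.22680377  45.20199206] ang 198.43392269138593
ptr z 14 rmax 160.1860266998263 mean [408.5458569   43.77910354] ang 198.88327482881644
lid r 88.76714456516807 ang 198.3324916082959
lid r 88.30776059401438 ang 197.68131949133362
```

View pics/w10.png

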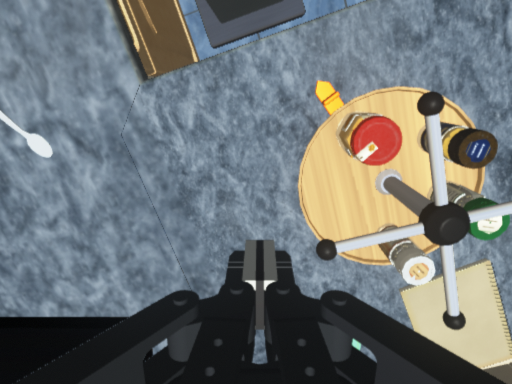

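View pics/top10.png

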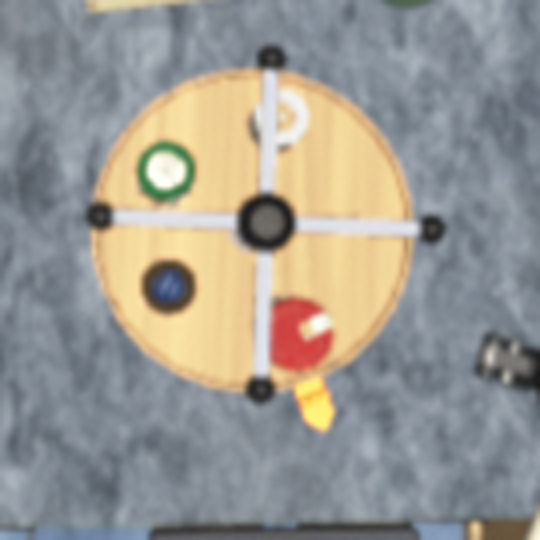

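Run:
```python
import pickle
from h import *
c=pickle.load(open("s10.pkl","rb"));cv2.imwrite("pics/s10.png",cv2.resize(c["color"][130:320,150:340],None,fx=3,fy=3,interpolation=2))
```

```text
(no output)
```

View pics/s10.png

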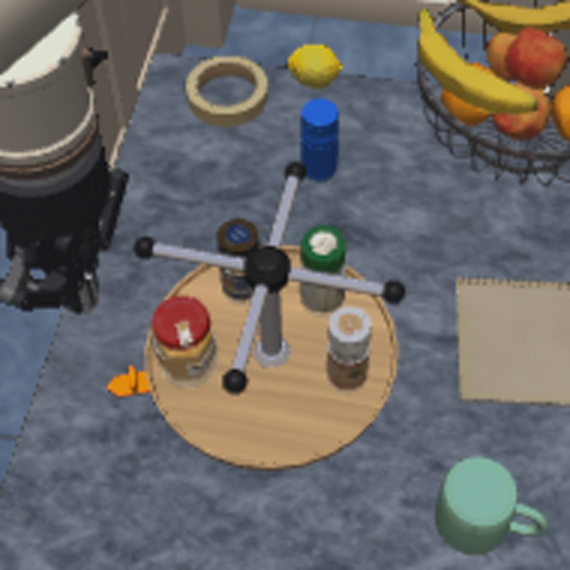

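The honey jar (red lid at about (182,318)) stands upright right behind the orange pointer at (130,382). All the jars are upright, the mug and lemon are where they were, and the hand is clear.

```bash
python3 -c "
from plant import workorder,status
s=status.observe();print(s['t'],abs(s['qvel']).max());print(workorder.close_job())"
```

```text
8.95 0.012612167280382579
the job is handed in; nothing more can be done
None
```

The honey jar with the red lid now stands behind the orange pointer. I turned the carousel about 71° anticlockwise by pushing the shut fingertips against the handle's front arm, then lifted the hand away. I handed the job in at 8.95 s.

**Final alignment:** the lid's bearing from the turning axis measured 198.1–198.5°, and the pointer's 198.4–199.1° depending on view and assumed height. The remaining error is therefore at most about 1°, or 1–1.5 mm at the jar.

**Final checks:** all four jars are upright, and the mug and lemon are where they were. The carousel held still after release, and the highest force read was about 5 N. With the hand clear, the wrist view's fallback axis centre gave the lid 197.7°, slightly off the other readings.

**Missed first try:** the first push passed over the bar without moving it. In the wrist depth images the fingertips end about 30 mm behind the stated tool point. I lowered the hand to suit, and the second push made contact.

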